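# Find the loaded lens cell by its weight and present it over the centred dish

### The job

Set the small culture dish on the light base, centred on the bright window between the two stop bars. Then find out which of the two look-alike lens cells is the heavier: lift the one in the nest nearer the robot clear of the rack, put it back in its nest, and only then lift the one in the farther nest. Finish while holding the heavier cell in the gripper, upright and still, centred a few centimetres above the dish without touching it, with the lighter cell standing in the rack; do not disturb the other things on the bench or tip a cell over.

Things in the scene. Friction and masses are not known exactly. Their poses are not given: they have to be found in the camera images.
- dish: white round lidded culture dish, 40 mm in diameter, 16 mm high, 30 g, rigid; it starts flat on the bench to the robot's right. Origin: centre of its underside, z up.
- light_base: fixed white square base, 180 x 180 x 26 mm, with a round dark steel stage plate 144 mm across, its top 30 mm above the bench. On it two aluminium stop bars, each 50 mm long (along the base x), 8 mm wide, 8 mm high, at y = -27 and +27 mm: 46 mm apart inside, open at both ends, so fingers closing along the base x pass between them. Origin: underside centre; yaw within 0.25 rad.
- stage_centre (a point): centre of the stage plate's top, in the middle of the 26 mm white window, midway between the stop bars, 30 mm above the bench: the dish's underside belongs here. Axes as the light base.
- lens_rack: fixed grey rack block 190 mm (x) by 80 mm (y) by 25 mm high, with two round nests 52 mm in diameter and 8 mm deep at x = -50 and +50 mm, to the robot's left. Origin: centre of its underside; yaw within 0.25 rad of the world axes, so its x points away from the robot.
- near_nest (a point): centre of the floor of the nest nearer the robot, 17 mm above the bench.
- far_nest (a point): centre of the floor of the nest farther from the robot, 17 mm above the bench.
- cell_1: lens cell: black closed cylinder with two thin bright bands, 44 mm diameter, 64 mm high, standing in either nest. Outwardly like cell_2; one of them (either, drawn afresh) has a glass insert and weighs 340-500 g, the other a spacer, 170-270 g. The insert has 2-4 mm of play inside. A 40-60 N grip holds either. Origin: underside centre, z up.
- cell_2: the other lens cell, outwardly the same as cell_1, standing in the other nest; same sizes and origin.
- foam_box: bystander: open blue foam box, 140 x 180 mm, 80 mm high, on the robot's far right. Origin: centre of its underside.
- forceps: bystander: steel forceps lying flat on the bench beyond the light base, 130 mm long (its x), 14 mm wide, 4 mm high. Origin: underside, mid-length.
- vial: bystander: amber vial 28 mm in diameter, 50 mm high, beyond the light base. Origin: centre of its underside.
- tube_rack: bystander: white rack of small tubes, 70 x 160 mm, 42 mm high, beyond the lens rack. Origin: centre of its underside.
Things that resemble listed ones, but are neither listed nor needed, are in the scene too. Leave any green or red look-alike of the cell_2 alone. Of the things that look like the dish, take the one that is farthest to the robot's right at the start.

How it is judged:
By the outcome, as a careful person would: the job done as asked, in the order asked, and still so for the second after the job is handed in, while the arm keeps its last pose, push and grip.
It also fails if it takes over 61 s, if anything falls off the work surface, if the arm or the gripper's body presses on something with over 40 N, if the wrist force passes 120 N, or if a joint passes its speed limit or range.

### The arm

A 6-joint arm with a two-finger parallel gripper is mounted at the origin on the work surface. World frame = base frame: x ahead of the robot, y to its left, z up, the work surface at z = 0. Lengths are in m, angles in rad, forces in N, time in s.
With the tool pointing down it reaches from about 0.375 to 0.9 m from the base axis. Payload 3.1 kg.
Tool frame: the origin (TCP) lies at the very end of the fingers, on their centre line; the grasp point (between the pads) lies 19 mm behind it; z points along the fingers, y is the line along which they close (so a half turn about z gives the same grasp; the last joint's range is limited). The gripper opens to 87 mm and grips with 3 to 60 N. Pads are 19 mm wide; open, the fingers measure 117 mm over their backs; the gripper's body (75 mm by 190 mm) begins 51 mm behind the grasp point.
Start: joints at [1.054, 0.527, 1.433, -0, 1.181, -0.178], TCP at [0.207, 0.59, 0.223] pointing down, gripper open.
Joint ranges: [-3.08, 3.08], [-0.75, 2.2], [0.22, 2.44], [-1.43, 4.57], [0, 2.65], [-2.85, 2.85]. Speed limits (rad/s): [2.79, 2.79, 3.14, 3.14, 3.14, 3.14].

### API

Orientations are given as a rotation vector (axis times angle).
In Python, from plant import get_obs, read_camera, get_calibration, finish_job, boxes_of, regions_of gives the robot as it stands. The module is installed in compiled form; this text tells all that it offers.
- The arm moves only by the tool jog_arm, never from a script. Its argument "steps" is text: rows parted by semicolons, each of 7 numbers parted by spaces: the shift along the tool's x, y, z in m, then the turn, a rotation vector about the tool's x, y, z in degrees, then the closure, from 0 (fully open) to 1 (shut). In form: x y z rx ry rz claw; .... A call has 1 to 5 rows; each row shifts and turns the commanded pose from where the row before left it, along the tool's axes as they then stand; what a row does not reach is not made up. A row lasts 1/10 s, in which the tool goes at most 50 mm and 8.59 degrees, less where a joint would pass 70% of its speed; a pose out of reach is approached as far as the arm can. A call with a gripper value outside its range is refused whole. The fingers move at their own pace and stop on an object; "squeeze" is the grip in N (left out, the last holds). Time passes only in rows, so rows that do not move let the fingers close. It gives the time, the measured TCP pose, the force, the opening and the grip force at its end, in the units of the state.
- get_obs(): the state, without advancing time (a new reading comes with each control period).
- read_camera(name): name is "side" or "top" or "wrist"; returns the picture (480x640x3 uint8, red, green, blue); there is no depth.
- get_calibration(name): a dict with "fovy" (degrees; the focal length in pixels is half the picture's height over the tangent of half this angle, whatever the lens; pixels are square), "cx", "cy" (the principal point, pixels), "R" (3x3) and "t" (3): a world point X has camera coordinates R X + t. Camera axes: x right, y down, z forward; pixel columns grow to the right and rows downward; lengths in m; the calibration is good to about 2 mm. A picture is of the moment at which its call begins: read the wrist's pose just before it. get_calibration takes no time and is no camera call; for the wrist camera it gives the pose at the moment of the call.
- finish_job(): hands the job in; it is judged then, once.
Trained networks look in the newest picture that a camera, given by its name, has taken for a name from the list of things; names that differ only in an ending like _2 or _b are one class to them, and where a whole thing is asked for, a point or a joint stands for the part that bears it (a point fixed in the world has none). Each returns a list of dicts, best first, with "p" (0 to 1); they miss things now and then, are a little off and sometimes report something else, mostly with a low value. They report only what shows in the picture. A call takes as long as a camera call. They do not tell look-alikes from the thing itself.
- boxes_of(name, camera): "bbox" ([left, top, right, bottom] as shares, 0 to 1, of the picture: columns of its width, rows of its height, round what is visible of it).
- regions_of(name, camera): "region" (480x640 bool, what is visible of it) and "bbox" ([left, top, right, bottom] as shares, 0 to 1, of the picture: columns of its width, rows of its height, round what is visible of it).
The state is a dict: "time": time; "qpos": joint angles; "qd": joint speeds; "joint_efforts": joint torques, N m; "tcp_pos": TCP position; "orientation": TCP orientation; "contact_force": force on the tool from outside, world axes, zero at the start; "torque": the same for the moment, N m; "opening": finger opening in m; "finger_force": force on a finger pad.
Only numpy, scipy, OpenCV 4.12 (cv2) and the standard library are available. Lean on these libraries where they do the work, as an engineer would, in place of code of your own. Each camera call takes 0.05 s, during which the arm holds its last target. There are 200 camera calls.

## Working session

There is one attempt and no reset: what is moved stays moved. The work goes in short steps, Python scripts to look and compute and a tool call to move; the robot and the scene stay as the last step left them, time stands still between calls to the robot, and variables do not carry over. Pictures are saved under pics/ and viewed, at most 10 in all, crops included, and the job is handed in when it is done.

Besides the shell and the picture viewer there is one more tool, called after "Call:" as name(argument=value, ...) on one line, values as JSON. jog_arm: Moves the arm, as the interface text tells. Its arguments: {"type":"object","properties":{"steps":{"type":"string"},"squeeze":{"type":"number"}},"required":["steps"]}

```bash
mkdir -p pics; cat > h.py <<'E'
import numpy as np, cv2
from plant import *
from scipy.spatial.transform import Rotation as Rn
def ray(cam,u,v,z):
    c=get_calibration(cam); f=240/np.tan(np.radians(c["fovy"])/2)
    R=np.array(c["R"]);t=np.array(c["t"])
    d=R.T@np.array([(u-c["cx"])/f,(v-c["cy"])/f,1]); o=-R.T@t
    return o+d*(z-o[2])/d[2]
def proj(cam,X):
    c=get_calibration(cam); f=240/np.tan(np.radians(c["fovy"])/2)
    p=np.array(c["R"])@np.array(X)+np.array(c["t"])
    return c["cx"]+f*p[0]/p[2], c["cy"]+f*p[1]/p[2]
def save(img,n): cv2.imwrite("pics/"+n+".png",img[:,:,::-1])
E
python3 - <<'E'
from h import *
np.set_printoptions(precision=4,suppress=True)
for k,v in get_obs().items(): print(k,np.array(v))
for c in ("top","side"):
    print(c,get_calibration(c)); im=read_camera(c); save(im,c+"0"); np.save(c+"0.npy",im)
for n in ("dish","cell_1","light_base","lens_rack"):
    for r in boxes_of(n,"top"):
        b=r["bbox"]; print(n,round(r["p"],2),np.array(b)*[640,480,640,480])
E
```

```text
time 0.0
qpos [ 1.0545  0.5285  1.4339 -0.0001  1.1814 -0.1785]
qd [-0.      0.0003 -0.0011  0.0016  0.0025 -0.0008]
joint_efforts [  0.001  -44.0036 -17.6597   0.0635   0.0583  -0.0002]
tcp_pos [0.2068 0.589  0.2216]
orientation [-0.528  -3.0962  0.0033]
contact_force [ 0.5351 -0.5727 -0.3962]
torque [-0.0127  0.0245  0.0016]
finger_force 0.0
opening 0.0868685893051069
top {'fovy': 48.64487056378496, 'cx': 319.57861345287614, 'cy': 243.3787029884134, 'R': array([[ 0.0214, -0.9997,  0.0122],
       [-0.9891, -0.0229, -0.1454],
       [ 0.1457, -0.009 , -0.9893]]), 't': array([-0.1001,  0.6196,  1.241 ])}
side {'fovy': 48.32430792086995, 'cx': 311.60855128416443, 'cy': 248.82027302985796, 'R': array([[ 0.8581, -0.5134,  0.0102],
       [-0.2514, -0.4374, -0.8634],
       [ 0.4478,  0.7383, -0.5044]]), 't': array([-0.5564,  0.1894,  0.8957])}
dish 0.58 [357.824 287.088 373.696 300.912]
dish 0.57 [395.072 303.6   414.08  318.72 ]
cell_1 0.71 [166.528 253.392 194.88  272.4  ]
cell_1 0.65 [154.816 296.496 184.128 312.384]
cell_1 0.6 [211.328 213.312 233.024 235.92 ]
cell_1 0.57 [122.816 223.2   147.328 243.504]
light_base 0.94 [239.808 228.72  322.368 307.392]
lens_rack 0.87 [153.088 239.904 205.504 323.616]
```

View pics/top0.png

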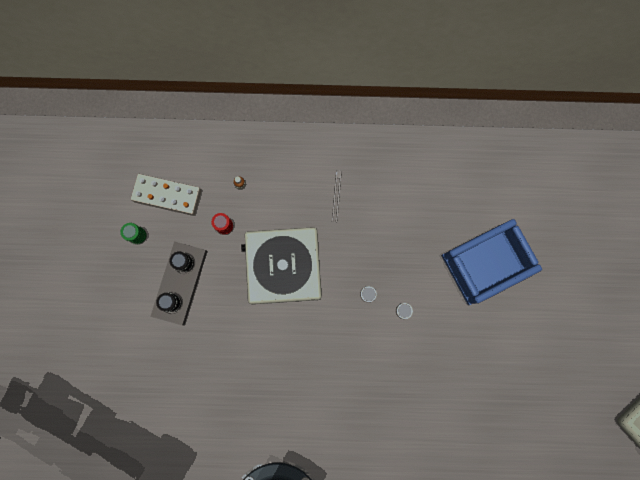

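View pics/side0.png

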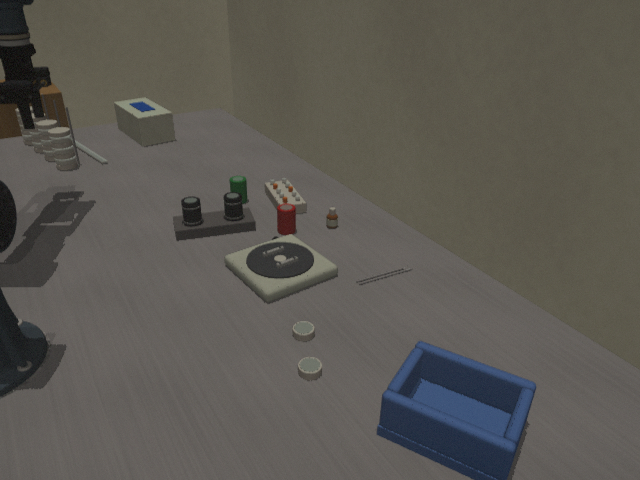

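The top view shows the dish candidates at (369,294) and (405,311). The one farther right is (405,311), so I take that one. The cells stand at (168,302) and (181,261); the green (132,233) and red (222,223) cylinders are look-alikes. The base window is at (282,265), and a dark knob sits at its left edge, (243,247).

```bash
python3 - <<'E'
from h import *
np.set_printoptions(precision=4,suppress=True)
T=np.load("top0.npy");S=np.load("side0.npy")
a=cv2.resize(T[215:325,235:425],None,fx=4,fy=4,interpolation=cv2.INTER_CUBIC)
save(a,"crop1")
def cen(img,u0,u1,v0,v1,th,dark=False):
    g=cv2.cvtColor(img[v0:v1,u0:u1],cv2.COLOR_RGB2GRAY); m=((g<th) if dark else (g>th)).astype(np.uint8)
    n,l,s,c=cv2.connectedComponentsWithStats(m); k=1+np.argmax(s[1:,4]); return c[k]+[u0,v0],s[k]
g=cv2.cvtColor(T,cv2.COLOR_RGB2GRAY)
c,s=cen(T,393,418,300,322,135);print("dish",c,s,ray("top",*c,.016))
c,s=cen(T,358,380,284,304,135);print("dish2",c,s,ray("top",*c,.016))
c,s=cen(T,275,290,257,273,110);print("win",c,s,ray("top",*c,.030))
for u0,u1 in((266,275),(290,299)):
    c,s=cen(T,u0,u1,250,277,130);print("bar",c,s,ray("top",*c,.038))
m=regions_of  # networks use newest pic
im=read_camera("top")
for n,z in(("light_base",.026),("lens_rack",.02)):
    r=regions_of(n,"top")[0]["region"].astype(np.uint8); q=cv2.boxPoints(cv2.minAreaRect(cv2.findNonZero(r)))
    P=np.array([ray("top",*p,z)[:2] for p in q]);print(n,P.tolist(),P.mean(0),[np.arctan2(*(P[(i+1)%4]-P[i])[::-1]) for i in range(4)])
for r in regions_of("cell_1","top"):
    v=np.argwhere(r["region"]).mean(0)[::-1];print("cell",r["p"],v,ray("top",*v,.06))
read_camera("side")
for n in("dish","cell_1"):
  for r in regions_of(n,"side"):
    v=np.argwhere(r["region"]).mean(0)[::-1];print("side",n,r["p"],v,ray("side",*v,.008 if n=="dish" else .049))
E
```

```text
dish [404.6044 310.4615] [  4   3  16  16 182] [ 0.4655 -0.2975  0.016 ]
dish2 [368.5444 293.55  ] [  3   2  16  16 180] [ 0.5047 -0.2091  0.016 ]
win [282.1474 264.2947] [ 2  2 11 11 95] [0.5704 0.0037 0.03  ]
bar [270.8    265.5333] [ 3  8  4 17 45] [0.5659 0.0305 0.038 ]
bar [293.     263.1579] [ 2  7  3 13 38] [ 0.5729 -0.023   0.038 ]
light_base [[0.6496235406843212, 0.11035952033390528], [0.6660393774450417, -0.07793463433551633], [0.48721081333487654, -0.09294255397410893], [0.4716625333803941, 0.09169189240484041]] [0.5686 0.0078] [np.float64(-1.483834334080784), np.float64(-3.0578653502956445), np.float64(1.6548092627097946), np.float64(0.10451506956448398)]
lens_rack [[0.4385821773231648, 0.318999705252327], [0.6258328061670102, 0.27310010578523647], [0.601470627817676, 0.18852626317179136], [0.41512451073973167, 0.2361141293066892]] [0.5203 0.2542] [np.float64(-0.24038412851936053), np.float64(-1.851261541769102), np.float64(2.89156297767831), np.float64(1.2949961840358286)]
cell 0.96 [168.1482 301.9623] [0.4722 0.2667 0.06  ]
cell 0.8 [221.6677 223.6524] [0.6621 0.1502 0.06  ]
cell 0.69 [181.0536 261.477 ] [0.5685 0.2421 0.06  ]
cell 0.59 [132.4747 232.8241] [0.6347 0.3621 0.06  ]
side dish 0.95 [303.0443 330.1607] [ 0.5056 -0.2086  0.008 ]
side dish 0.83 [309.4574 367.7638] [ 0.4659 -0.2981  0.008 ]
side cell_1 0.97 [191.271  210.8702] [0.474 0.272 0.049]
side cell_1 0.92 [285.8858 218.0123] [0.6531 0.1263 0.049 ]
side cell_1 0.7 [232.9602 206.4741] [0.5705 0.2449 0.049 ]
side cell_1 0.64 [238.9404 185.8344] [0.6347 0.3524 0.049 ]
side cell_1 0.64 [456.2693 411.4069] [ 0.5757 -0.5149  0.049 ]
```

View pics/crop1.png

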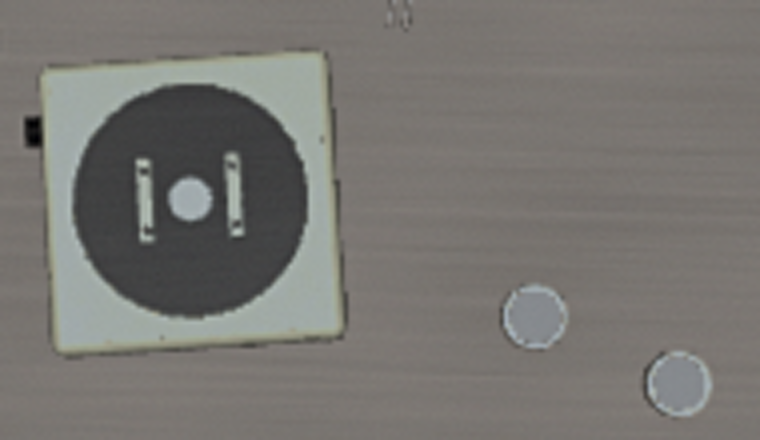

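The crop shows two identical white dishes. The right one, at crop (679,384) = picture (405,311), is the farthest right and is my choice. The stage has its two bars either side of the window at crop (190,199), and the base yaw is about 0.1.

```bash
cat >> h.py <<'E'
def plan(xyz,yaw,n,claw,start=None):
    """rows from the measured pose to xyz, tool down, tool y at yaw deg"""
    o=get_obs(); p=np.array(o["tcp_pos"]); R=Rn.from_rotvec(o["orientation"])
    if start is not None: p,R=start
    y=np.radians(yaw); Y=np.array([np.cos(y),np.sin(y),0]); Z=np.array([0,0,-1.])
    G=Rn.from_matrix(np.c_[np.cross(Y,Z),Y,Z]); w=(R.inv()*G).as_rotvec()/n; d=(np.array(xyz)-p)/n
    rows=[]
    for i in range(n):
        s=R.inv().apply(d); a=np.degrees(w)
        rows.append(" ".join("%.4g"%v for v in [*np.round(s,4),*np.round(a,2),claw])); R=R*Rn.from_rotvec(w)
    for i in range(0,n,5): print("; ".join(rows[i:i+5]))
    return np.array(xyz),G
E
python3 -c "
from h import *
plan([.50,0,.25],5.5,15,0)"
```

```text
-0.0315 -0.0306 -0.0018 0 -0 4.34 0; -0.0337 -0.0281 -0.0018 0 -0 4.34 0; -0.0357 -0.0255 -0.0018 0 -0 4.34 0; -0.0375 -0.0227 -0.0018 0 -0 4.34 0; -0.0392 -0.0198 -0.0018 0 -0 4.34 0
-0.0405 -0.0168 -0.0018 0 -0 4.34 0; -0.0417 -0.0137 -0.0018 0 -0 4.34 0; -0.0426 -0.0105 -0.0018 0 -0 4.34 0; -0.0433 -0.0072 -0.0018 0 -0 4.34 0; -0.0437 -0.0039 -0.0018 0 -0 4.34 0
-0.0439 -0.0006 -0.0018 0 -0 4.34 0; -0.0438 0.0027 -0.0018 0 -0 4.34 0; -0.0435 0.006 -0.0018 0 -0 4.34 0; -0.0429 0.0093 -0.0018 0 -0 4.34 0; -0.0421 0.0125 -0.0018 0 -0 4.34 0
```

Call:
jog_arm(steps="-0.0315 -0.0306 -0.0018 0 0 4.34 0; -0.0337 -0.0281 -0.0018 0 0 4.34 0; -0.0357 -0.0255 -0.0018 0 0 4.34 0; -0.0375 -0.0227 -0.0018 0 0 4.34 0; -0.0392 -0.0198 -0.0018 0 0 4.34 0")

```text
time: 1.15
tcp_pos: [0.3054, 0.3918, 0.2319]
orientation: [1.105, 2.94, 0.001]
contact_force: [0.7, -0.6, 0.1]
opening: 0.0874
finger_force: 0.0
```

Call:
jog_arm(steps="-0.0405 -0.0168 -0.0018 0 0 4.34 0; -0.0417 -0.0137 -0.0018 0 0 4.34 0; -0.0426 -0.0105 -0.0018 0 0 4.34 0; -0.0433 -0.0072 -0.0018 0 0 4.34 0; -0.0437 -0.0039 -0.0018 0 0 4.34 0")

```text
time: 1.65
tcp_pos: [0.4033, 0.1952, 0.241]
orientation: [1.64, 2.679, 0.001]
contact_force: [1.5, 1.0, 0.7]
opening: 0.0868
finger_force: 0.0
```

Call:
jog_arm(steps="-0.0439 -0.0006 -0.0018 0 0 4.34 0; -0.0438 0.0027 -0.0018 0 0 4.34 0; -0.0435 0.006 -0.0018 0 0 4.34 0; -0.0429 0.0093 -0.0018 0 0 4.34 0; -0.0421 0.0125 -0.0018 0 0 4.34 0")

```text
time: 2.15
tcp_pos: [0.501, -0.0016, 0.2499]
orientation: [2.115, 2.322, 0.001]
contact_force: [-0.4, -0.1, 0.4]
opening: 0.0873
finger_force: 0.0
```

```bash
python3 - <<'E'
from h import *
np.set_printoptions(precision=4,suppress=True)
im=read_camera("wrist"); save(im,"w1"); np.save("w1.npy",im); o=get_obs(); c=get_calibration("wrist")
print(o["time"],o["tcp_pos"],o["orientation"],o["qpos"]); print(-np.array(c["R"]).T@c["t"],c["R"],c["fovy"])
print(proj("wrist",[.5704,.0037,.03]),proj("wrist",[.4655,-.2975,.016]))
import pickle; pickle.dump(c,open("w1.pkl","wb"))
E
```

```text
2.2 [ 0.5061 -0.0079  0.2506] [2.1152 2.3095 0.0008] [-0.2341  0.3286  1.6973 -0.0048  1.1068 -0.3197]
[0.499  0.0602 0.4121] [[ 0.9961  0.0884  0.0078]
 [ 0.0836 -0.964   0.2522]
 [ 0.0299 -0.2506 -0.9676]] 64.25953373020991
(np.float64(387.7400521106794), np.float64(201.1363980862116)) (np.float64(270.09604913349244), np.float64(432.8082375509082))
```

View pics/w1.png

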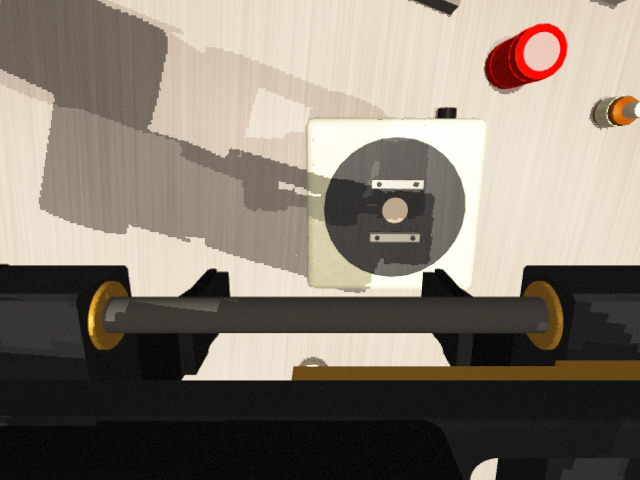

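The wrist view shows the window at (395,210), with the bars at (397,185) and (395,238). The arm was still settling, so I measure again at rest.

```bash
python3 - <<'E'
from h import *
np.set_printoptions(precision=4,suppress=True)
o=get_obs();print(o["tcp_pos"],o["qd"]);im=read_camera("wrist"); o=get_obs();print(o["tcp_pos"],o["orientation"])
g=cv2.cvtColor(im,cv2.COLOR_RGB2GRAY)[150:255,340:450]
for th in (120,150):
  n,l,s,c=cv2.connectedComponentsWithStats((g>th).astype(np.uint8))
  for k in range(1,n):
    if 60<s[k,4]<1500: p=c[k]+[340,150];print(th,p,s[k],ray("wrist",*p,.030),ray("wrist",*p,.038))
plan([.4655,-.2975,.09],5.5,10,0)
E
```

```text
[ 0.5061 -0.0079  0.2506] [ 0.0658 -0.0184  0.017   0.0463 -0.0255 -0.0073]
[ 0.5042 -0.0048  0.2503] [2.1151 2.3151 0.0023]
120 [390.3232 175.4553] [ 25  21  53  12 492] [0.567  0.0336 0.03  ] [0.5656 0.0342 0.038 ]
120 [388.9883 200.9041] [ 37  38  25  26 511] [0.5691 0.0082 0.03  ] [0.5676 0.0093 0.038 ]
120 [388.1648 228.5137] [ 24  75  51   9 364] [ 0.572  -0.0202  0.03  ] [ 0.5705 -0.0185  0.038 ]
120 [442.5041 246.7851] [ 89  81  21  24 242] [ 0.631  -0.0346  0.03  ] [ 0.6282 -0.0325  0.038 ]
150 [391.117  175.0161] [ 26  21  52  10 436] [0.5678 0.0341 0.03  ] [0.5663 0.0347 0.038 ]
150 [388.9482 201.0393] [ 37  39  25  25 483] [0.5691 0.0081 0.03  ] [0.5676 0.0092 0.038 ]
150 [388.7285 229.0481] [ 25  76  49   7 291] [ 0.5727 -0.0208  0.03  ] [ 0.5711 -0.019   0.038 ]
150 [442.6753 246.9437] [ 89  82  21  23 231] [ 0.6312 -0.0347  0.03  ] [ 0.6284 -0.0327  0.038 ]
-0.0288 -0.0066 0.0161 0.03 0.02 -0.03 0; -0.0288 -0.0066 0.0161 0.03 0.02 -0.03 0; -0.0288 -0.0066 0.0161 0.03 0.02 -0.03 0; -0.0288 -0.0066 0.0161 0.03 0.02 -0.03 0; -0.0288 -0.0066 0.0161 0.03 0.02 -0.03 0
-0.0288 -0.0066 0.0161 0.03 0.02 -0.03 0; -0.0288 -0.0066 0.0161 0.03 0.02 -0.03 0; -0.0288 -0.0066 0.016 0.03 0.02 -0.03 0; -0.0288 -0.0066 0.016 0.03 0.02 -0.03 0; -0.0288 -0.0066 0.016 0.03 0.02 -0.03 0
```

```bash
cat >> h.py <<'E'
def S(xyz,yaw):
    y=np.radians(yaw); Y=np.array([np.cos(y),np.sin(y),0]); Z=np.array([0,0,-1.])
    return np.array(xyz),Rn.from_matrix(np.c_[np.cross(Y,Z),Y,Z])
E
python3 - <<'E'
from h import *
c=plan([.4655,-.2975,.09],5.5,8,0,S([.50,0,.25],5.5))
E
```

```text
-0.0366 -0.0079 0.02 0 0 0 0; -0.0366 -0.0079 0.02 0 0 0 0; -0.0366 -0.0079 0.02 0 0 0 0; -0.0366 -0.0079 0.02 0 0 0 0; -0.0366 -0.0079 0.02 0 0 0 0
-0.0366 -0.0079 0.02 0 0 0 0; -0.0366 -0.0079 0.02 0 0 0 0; -0.0366 -0.0079 0.02 0 0 0 0
```

Call:
jog_arm(steps="-0.0366 -0.0079 0.02 0 0 0 0; -0.0366 -0.0079 0.02 0 0 0 0; -0.0366 -0.0079 0.02 0 0 0 0; -0.0366 -0.0079 0.02 0 0 0 0; -0.0366 -0.0079 0.02 0 0 0 0")

```text
time: 2.75
tcp_pos: [0.4784, -0.1863, 0.149]
orientation: [2.11, 2.327, 0.001]
contact_force: [1.0, -0.6, 0.1]
opening: 0.087
finger_force: 0.0
```

Call:
jog_arm(steps="-0.0366 -0.0079 0.02 0 0 0 0; -0.0366 -0.0079 0.02 0 0 0 0; -0.0366 -0.0079 0.02 0 0 0 0; 0 0 0 0 0 0 0; 0 0 0 0 0 0 0")

```text
time: 3.25
tcp_pos: [0.4652, -0.2969, 0.089]
orientation: [-2.111, -2.323, -0.001]
contact_force: [0.3, -0.8, -0.6]
opening: 0.0872
finger_force: 0.0
```

Call:
jog_arm(steps="0 0 0 0 0 0 0; 0 0 0 0 0 0 0")

```text
time: 3.45
tcp_pos: [0.4661, -0.2958, 0.0903]
orientation: [2.109, 2.328, 0.0]
contact_force: [-0.4, 0.1, 0.5]
opening: 0.087
finger_force: 0.0
```

```bash
python3 - <<'E'
from h import *
np.set_printoptions(precision=4,suppress=True)
o=get_obs();print(o["time"],o["tcp_pos"],o["orientation"]);im=read_camera("wrist"); o=get_obs();print(o["tcp_pos"])
save(im,"w2"); print(proj("wrist",[.4655,-.2975,.016]),proj("wrist",o["tcp_pos"]))
E
```

```text
3.45 [ 0.4661 -0.2958  0.0903] [2.1089 2.328  0.0003]
[ 0.4662 -0.2959  0.0904]
(np.float64(323.458556356024), np.float64(250.2188013145875)) (np.float64(324.7334956880692), np.float64(292.9912152183197))
```

View pics/w2.png

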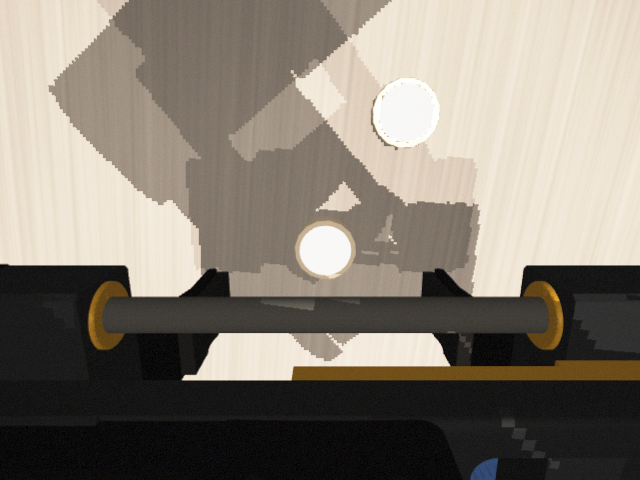

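The dish appears at (326,249) between the fingers, within 2 mm of the prediction, and the decoy is at (405,113). I descend and grip.

Call:
jog_arm(steps="0 0.001 0.03 0 0 0 0; 0 0 0.03 0 0 0 0; 0 0 0.018 0 0 0 0; 0 0 0.0085 0 0 0 0; 0 0 0 0 0 0 0", squeeze=10)

```text
time: 4.0
tcp_pos: [0.4665, -0.2962, 0.0025]
orientation: [-2.109, -2.326, -0.0]
contact_force: [0.3, -0.1, 0.0]
opening: 0.0867
finger_force: 0.0
```

Call:
jog_arm(steps="0 0 0 0 0 0 1; 0 0 0 0 0 0 1; 0 0 0 0 0 0 1; 0 0 0 0 0 0 1; 0 0 0 0 0 0 1")

```text
time: 4.5
tcp_pos: [0.4669, -0.2974, 0.0035]
orientation: [2.111, 2.326, 0.0]
contact_force: [-0.1, -0.3, 1.4]
opening: 0.0554
finger_force: 0.0
```

Call:
jog_arm(steps="0 0 0 0 0 0 1; 0 0 0 0 0 0 1; 0 0 0 0 0 0 1; 0 0 0 0 0 0 1; 0 0 0 0 0 0 1")

```text
time: 5.0
tcp_pos: [0.4666, -0.2972, 0.0031]
orientation: [-2.111, -2.326, 0.0]
contact_force: [-0.1, 0.6, 1.3]
opening: 0.0391
finger_force: 10.0
```

Call:
jog_arm(steps="0 0 -0.02 0 0 0 1; 0 0 -0.03 0 0 0 1; 0 0 -0.04 0 0 0 1; 0 0 0 0 0 0 1; 0 0 0 0 0 0 1")

```text
time: 5.5
tcp_pos: [0.4671, -0.2975, 0.0938]
orientation: [2.11, 2.325, -0.0]
contact_force: [-0.5, 0.0, 0.3]
opening: 0.0393
finger_force: 10.0
```

```bash
python3 - <<'E'
from h import *
np.set_printoptions(precision=4,suppress=True)
o=get_obs();print(o["time"],o["tcp_pos"],o["opening"],o["finger_force"])
im=read_camera("wrist");save(im[200:320,220:440],"w3")
g=cv2.cvtColor(im,cv2.COLOR_RGB2GRAY)
for z in (.10,.108): print([ray("wrist",u,250,z) for u in (325,)])
np.save("w3.npy",im); c=get_calibration("wrist");import pickle;pickle.dump((c,o),open("w3.pkl","wb"))
# stage estimate from side
S0=np.load("side0.npy");G=cv2.cvtColor(S0,cv2.COLOR_RGB2GRAY)[250:268,268:294]
n,l,s,cc=cv2.connectedComponentsWithStats((G>130).astype(np.uint8))
for k in range(1,n): p=cc[k]+[268,250];print("sidewin",p,s[k],ray("side",*p,.03))
E
```

```text
5.5 [ 0.4671 -0.2975  0.0938] 0.03932827708995197 9.999953359365463
[array([ 0.4643, -0.2745,  0.1   ])]
[array([ 0.464 , -0.2722,  0.108 ])]
sidewin [279.7561 258.    ] [ 7  6 11  5 41] [0.5701 0.0015 0.03  ]
```

View pics/w3.png

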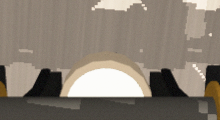

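The dish is held between the fingers (opening 39 mm, 10 N). Next I go to a stand-off beside the stage and measure the window at rest.

```bash
python3 - <<'E'
from h import *
plan([.57,-.065,.20],5.5,7,1,S([.4665,-.2974,.0935],5.5))
E
```

```text
0.0316 0.0179 -0.0152 0 0 0 1; 0.0316 0.0179 -0.0152 0 0 0 1; 0.0316 0.0179 -0.0152 0 0 0 1; 0.0316 0.0179 -0.0152 0 0 0 1; 0.0316 0.0179 -0.0152 0 0 0 1
0.0316 0.0179 -0.0152 0 0 0 1; 0.0316 0.0179 -0.0152 0 0 0 1
```

Call:
jog_arm(steps="0.0316 0.0179 -0.0152 0 0 0 1; 0.0316 0.0179 -0.0152 0 0 0 1; 0.0316 0.0179 -0.0152 0 0 0 1; 0.0316 0.0179 -0.0152 0 0 0 1; 0.0316 0.0179 -0.0152 0 0 0 1")

```text
time: 6.05
tcp_pos: [0.5397, -0.1294, 0.1676]
orientation: [-2.109, -2.323, 0.002]
contact_force: [1.7, -0.4, -0.9]
opening: 0.0396
finger_force: 10.0
```

Call:
jog_arm(steps="0.0316 0.0179 -0.0152 0 0 0 1; 0.0316 0.0179 -0.0152 0 0 0 1; 0 0 0 0 0 0 1; 0 0 0 0 0 0 1; 0 0 0 0 0 0 1")

```text
time: 6.55
tcp_pos: [0.5687, -0.0653, 0.1977]
orientation: [-2.11, -2.323, 0.003]
contact_force: [-0.1, -0.9, -0.3]
opening: 0.0392
finger_force: 10.0
```

Call:
jog_arm(steps="0 0 0 0 0 0 1; 0 0 0 0 0 0 1; 0 0 0 0 0 0 1; 0 0 0 0 0 0 1")

```text
time: 6.95
tcp_pos: [0.5698, -0.0654, 0.1993]
orientation: [-2.112, -2.325, 0.0]
contact_force: [-0.3, 0.4, -0.0]
opening: 0.0396
finger_force: 10.0
```

```bash
python3 - <<'E'
from h import *
np.set_printoptions(precision=4,suppress=True)
o=get_obs();print(o["time"],o["tcp_pos"],o["orientation"]);im=read_camera("wrist"); o=get_obs();print(o["tcp_pos"])
u,v=map(int,proj("wrist",[.57,.003,.03]));print(u,v); save(im,"w4")
u0,v0=u-55,v-60
g=cv2.cvtColor(im,cv2.COLOR_RGB2GRAY)[v0:v+60,u0:u+55]
for th in (100,130,160):
  n,l,s,c=cv2.connectedComponentsWithStats((g>th).astype(np.uint8))
  for k in range(1,n):
    if 60<s[k,4]<2500: p=c[k]+[u0,v0];print(th,p,s[k],ray("wrist",*p,.030),ray("wrist",*p,.038))
E
```

```text
6.95 [ 0.5698 -0.0654  0.1993] [-2.1123 -2.3252  0.0002]
[ 0.5699 -0.0653  0.1994]
332 139
100 [307.1805 111.052 ] [   0    0   91   62 2039] [0.5467 0.0234 0.03  ] [0.5471 0.0228 0.038 ]
100 [364.0234  87.8351] [ 46   0  64  28 940] [0.5912 0.0458 0.03  ] [0.5905 0.0447 0.038 ]
100 [334.5267 138.3558] [ 42  43  32  34 860] [0.5714 0.0038 0.03  ] [0.5712 0.0038 0.038 ]
100 [335.7529 171.5529] [ 28  84  61  15 595] [ 0.5753 -0.0235  0.03  ] [ 0.575  -0.0229  0.038 ]
130 [334.5168 103.653 ] [ 27  19  64  12 683] [0.5686 0.0313 0.03  ] [0.5684 0.0306 0.038 ]
130 [334.6414 138.2696] [ 42  43  32  34 831] [0.5715 0.0039 0.03  ] [0.5713 0.0039 0.038 ]
130 [339.     171.4369] [ 28  88  60  11 499] [ 0.578  -0.0231  0.03  ] [ 0.5777 -0.0225  0.038 ]
160 [334.8695 103.5173] [ 27  19  64  12 636] [0.5688 0.0314 0.03  ] [0.5687 0.0307 0.038 ]
160 [334.6209 138.2643] [ 42  43  32  33 802] [0.5715 0.0039 0.03  ] [0.5713 0.0039 0.038 ]
160 [339.0089 171.0692] [ 29  88  59  10 448] [ 0.578  -0.0228  0.03  ] [ 0.5777 -0.0222  0.038 ]
```

View pics/w4.png

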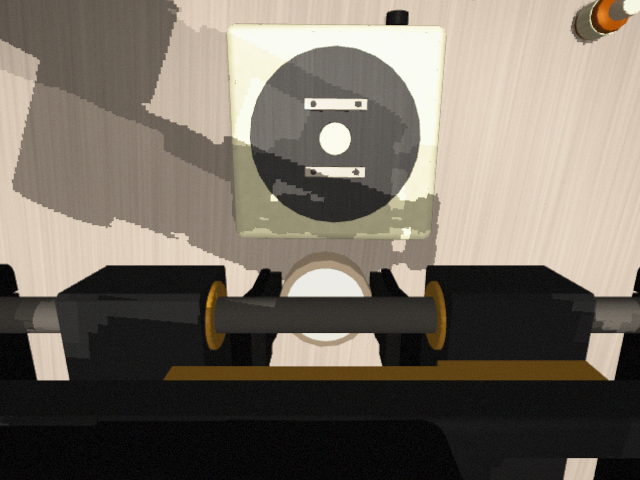

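The window is at (335,138) → (0.571, 0.004), and both bars lie parallel to the closing line. I move over it, settle and descend.

```bash
python3 - <<'E'
from h import *
plan([.571,.004,.10],5.5,4,1,S([.57,-.065,.20],5.5))
E
```

```text
0.0171 0.0019 0.025 0 0 0 1; 0.0171 0.0019 0.025 0 0 0 1; 0.0171 0.0019 0.025 0 0 0 1; 0.0171 0.0019 0.025 0 0 0 1
```

Call:
jog_arm(steps="0.0171 0.0019 0.025 0 0 0 1; 0.0171 0.0019 0.025 0 0 0 1; 0.0171 0.0019 0.025 0 0 0 1; 0.0171 0.0019 0.025 0 0 0 1; 0 0 0 0 0 0 1")

```text
time: 7.5
tcp_pos: [0.568, 0.006, 0.0965]
orientation: [-2.104, -2.324, 0.006]
contact_force: [-0.0, 0.2, -0.9]
opening: 0.0395
finger_force: 10.0
```

Call:
jog_arm(steps="0 0 0.02 0 0 0 1; 0 0 0.02 0 0 0 1; 0 0 0 0 0 0 1; 0 0 0 0 0 0 1; 0 0 0 0 0 0 1")

```text
time: 8.0
tcp_pos: [0.5722, 0.0033, 0.061]
orientation: [2.11, 2.324, 0.002]
contact_force: [0.9, -0.4, -0.2]
opening: 0.0396
finger_force: 10.0
```

Call:
jog_arm(steps="0 0 0.012 0 0 0 1; 0 0 0.007 0 0 0 1; 0 0 0.005 0 0 0 1; 0 0 0 0 0 0 1; 0 0 0 0 0 0 1")

```text
time: 8.5
tcp_pos: [0.5709, 0.004, 0.0352]
orientation: [-2.111, -2.326, 0.0]
contact_force: [0.5, -0.5, -0.8]
opening: 0.0398
finger_force: 10.0
```

Call:
jog_arm(steps="0 0 0.0015 0 0 0 1; 0 0 0.001 0 0 0 1; 0 0 0 0 0 0 1; 0 0 0 0 0 0 1")

```text
time: 8.9
tcp_pos: [0.5712, 0.0039, 0.0331]
orientation: [2.111, 2.326, 0.0]
contact_force: [0.9, 0.3, 0.2]
opening: 0.0392
finger_force: 10.0
```

Within about 0.5 mm of contact, so I release.

Call:
jog_arm(steps="0 0 0.0005 0 0 0 1; 0 0 0 0 0 0 0.45; 0 0 0 0 0 0 0.3; 0 0 0 0 0 0 0.15; 0 0 0 0 0 0 0")

```text
time: 9.4
tcp_pos: [0.5709, 0.0039, 0.0323]
orientation: [-2.111, -2.326, 0.0]
contact_force: [0.1, -0.2, -0.3]
opening: 0.0635
finger_force: 0.0
```

Call:
jog_arm(steps="0 0 0 0 0 0 0; 0 0 0 0 0 0 0; 0 0 -0.02 0 0 0 0; 0 0 -0.04 0 0 0 0; 0 0 -0.04 0 0 0 0")

```text
time: 9.9
tcp_pos: [0.5701, 0.004, 0.1327]
orientation: [-2.11, -2.325, 0.002]
contact_force: [0.3, 0.6, 0.8]
opening: 0.0863
finger_force: 0.0
```

```bash
python3 - <<'E'
from h import *
np.set_printoptions(precision=4,suppress=True)
o=get_obs();print(o["time"],o["tcp_pos"],o["opening"])
T=np.load("top0.npy");im=read_camera("side");save(cv2.resize(im[170:310,160:350],None,fx=3,fy=3),"s2")
E
```

```text
9.9 [0.5701 0.004  0.1327] 0.08625805952866171
```

View pics/s2.png

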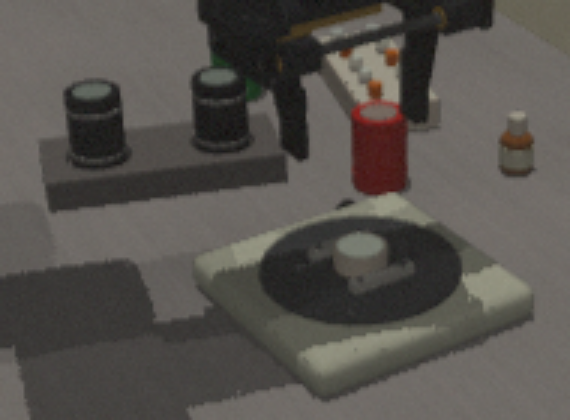

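The dish sits on the window between the bars (crop (360,255)). Both cells stand in the rack at crop (95,120) and (220,108), with the red look-alike at (378,148). Next I go to a viewpoint by the cells, turning so that the fingers close across the rack.

```bash
python3 - <<'E'
from h import *
plan([.585,.235,.25],76,10,0,S([.571,.004,.1335],5.5))
E
```

```text
0.0229 0.0036 -0.0116 0 0 -7.05 0; 0.0222 0.0064 -0.0116 0 0 -7.05 0; 0.0213 0.0091 -0.0116 0 0 -7.05 0; 0.02 0.0116 -0.0116 0 0 -7.05 0; 0.0184 0.014 -0.0116 0 0 -7.05 0
0.0166 0.0161 -0.0116 0 0 -7.05 0; 0.0145 0.0181 -0.0116 0 0 -7.05 0; 0.0122 0.0197 -0.0116 0 0 -7.05 0; 0.0096 0.021 -0.0116 0 0 -7.05 0; 0.007 0.0221 -0.0116 0 0 -7.05 0
```

Call:
jog_arm(steps="0.0229 0.0036 -0.0116 0 0 -7.05 0; 0.0222 0.0064 -0.0116 0 0 -7.05 0; 0.0213 0.0091 -0.0116 0 0 -7.05 0; 0.02 0.0116 -0.0116 0 0 -7.05 0; 0.0184 0.014 -0.0116 0 0 -7.05 0")

```text
time: 10.45
tcp_pos: [0.5777, 0.1203, 0.1908]
orientation: [-1.301, -2.86, 0.0]
contact_force: [1.0, -0.0, 0.2]
opening: 0.087
finger_force: 0.0
```

Call:
jog_arm(steps="0.0166 0.0161 -0.0116 0 0 -7.05 0; 0.0145 0.0181 -0.0116 0 0 -7.05 0; 0.0122 0.0197 -0.0116 0 0 -7.05 0; 0.0096 0.021 -0.0116 0 0 -7.05 0; 0.007 0.0221 -0.0116 0 0 -7.05 0")

```text
time: 10.95
tcp_pos: [0.5845, 0.2359, 0.2486]
orientation: [-0.374, -3.119, 0.0]
contact_force: [0.1, -0.9, -0.6]
opening: 0.0871
finger_force: 0.0
```

Call:
jog_arm(steps="0 0 0 0 0 0 0; 0 0 0 0 0 0 0; 0 0 0 0 0 0 0; 0 0 0 0 0 0 0; 0 0 0 0 0 0 0")

```text
time: 11.45
tcp_pos: [0.5847, 0.234, 0.2479]
orientation: [-0.384, -3.117, 0.001]
contact_force: [0.3, 0.1, 0.7]
opening: 0.0869
finger_force: 0.0
```

```bash
python3 - <<'E'
from h import *
np.set_printoptions(precision=4,suppress=True)
o=get_obs();print(o["time"],o["tcp_pos"],o["orientation"],o["qpos"]);im=read_camera("wrist"); o=get_obs();print(o["tcp_pos"])
save(im,"w5");np.save("w5.npy",im)
for n in ("cell_1",):
  for r in regions_of(n,"wrist"): print(r["p"],np.array(r["bbox"])*[640,480,640,480])
for X in ([.473,.268,.081],[.57,.243,.081],[.571,.004,.046]): print(proj("wrist",X))
E
```

```text
11.45 [0.5847 0.234  0.2479] [-0.384  -3.1169  0.0009] [ 0.2035  0.5087  1.3908 -0.0002  1.2434 -1.122 ]
[0.5847 0.2341 0.248 ]
0.94 [440.32  203.28  505.472 260.784]
0.93 [302.912  50.592 359.616 109.296]
0.83 [254.528 272.688 296.896 335.52 ]
0.79 [307.904 175.68  357.824 224.688]
(np.float64(331.4929240189601), np.float64(75.76351768606256))
(np.float64(330.081500898593), np.float64(199.69602774907253))
(np.float64(96.29512675413397), np.float64(253.0415575748424))
```

View pics/w5.png

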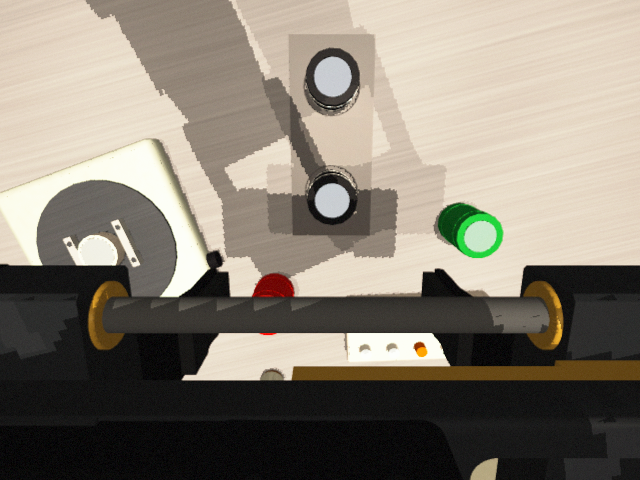

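The near cell's cap is at (332,77) and the far cell's at (331,201), with the dish between the bars at (98,252). The fingers are aligned across the rack.

```bash
python3 - <<'E'
from h import *
np.set_printoptions(precision=4,suppress=True)
im=np.load("w5.npy");g=cv2.cvtColor(im,cv2.COLOR_RGB2GRAY)
for n,(u,v) in (("near",(332,77)),("far",(331,201))):
  m=(g[v-22:v+22,u-22:u+22]>140).astype(np.uint8);k,l,s,c=cv2.connectedComponentsWithStats(m)
  p=c[l[22,22]]+[u-22,v-22];X=ray("wrist",*p,.081);print(n,p,s[l[22,22]],X)
  if n=="near": N=X
p=plan([N[0],N[1],.135],76,5,0,S([.585,.235,.25],76))
E
```

```text
near [332.4278  76.2938] [   4    2   38   40 1171] [0.4736 0.2686 0.081 ]
far [331.714 200.022] [  6   5  35  33 909] [0.5706 0.2443 0.081 ]
0.0233 0.0011 0.023 0 0 0 0; 0.0233 0.0011 0.023 0 0 0 0; 0.0233 0.0011 0.023 0 0 0 0; 0.0233 0.0011 0.023 0 0 0 0; 0.0233 0.0011 0.023 0 0 0 0
```

Call:
jog_arm(steps="0.0233 0.0011 0.023 0 0 0 0; 0.0233 0.0011 0.023 0 0 0 0; 0.0233 0.0011 0.023 0 0 0 0; 0.0233 0.0011 0.023 0 0 0 0; 0.0233 0.0011 0.023 0 0 0 0")

```text
time: 12.05
tcp_pos: [0.4725, 0.2684, 0.1329]
orientation: [0.383, 3.117, 0.001]
contact_force: [0.6, 0.1, -0.3]
opening: 0.0869
finger_force: 0.0
```

Call:
jog_arm(steps="0 0 0 0 0 0 0; 0 0 0 0 0 0 0; 0 0 0 0 0 0 0")

```text
time: 12.35
tcp_pos: [0.4757, 0.2686, 0.1347]
orientation: [0.382, 3.114, 0.003]
contact_force: [-0.4, 0.1, -0.6]
opening: 0.0867
finger_force: 0.0
```

Call:
jog_arm(steps="0 0 0.03 0 0 0 0; 0 0 0.03 0 0 0 0; 0 0 0.025 0 0 0 0; 0 0 0.014 0 0 0 0; 0 0 0 0 0 0 0", squeeze=50)

```text
time: 12.85
tcp_pos: [0.4737, 0.2679, 0.0335]
orientation: [-0.383, -3.117, 0.001]
contact_force: [-1.3, -0.8, 0.8]
opening: 0.0874
finger_force: 0.0
```

Call:
jog_arm(steps="0 0 0 0 0 0 1; 0 0 0 0 0 0 1; 0 0 0 0 0 0 1; 0 0 0 0 0 0 1; 0 0 0 0 0 0 1")

```text
time: 13.35
tcp_pos: [0.4734, 0.2685, 0.035]
orientation: [0.381, 3.117, 0.001]
contact_force: [0.4, 0.2, -0.7]
opening: 0.0547
finger_force: 0.0
```

Call:
jog_arm(steps="0 0 0 0 0 0 1; 0 0 0 0 0 0 1; 0 0 0 0 0 0 1; 0 0 0 0 0 0 1; 0 0 0 0 0 0 1")

```text
time: 13.85
tcp_pos: [0.473, 0.2682, 0.0347]
orientation: [-0.381, -3.118, 0.001]
contact_force: [-1.9, -2.3, 5.3]
opening: 0.0438
finger_force: 50.0
```

Call:
jog_arm(steps="0 0 -0.01 0 0 0 1; 0 0 -0.02 0 0 0 1; 0 0 -0.02 0 0 0 1; 0 0 0 0 0 0 1; 0 0 0 0 0 0 1")

```text
time: 14.35
tcp_pos: [0.4729, 0.2685, 0.0842]
orientation: [-0.382, -3.118, -0.0]
contact_force: [-0.9, -0.0, -5.3]
opening: 0.0438
finger_force: 50.0
```

Call:
jog_arm(steps="0 0 0 0 0 0 1; 0 0 0 0 0 0 1; 0 0 0 0 0 0 1; 0 0 0 0 0 0 1")

```text
time: 14.75
tcp_pos: [0.4728, 0.2683, 0.0839]
orientation: [-0.382, -3.117, 0.001]
contact_force: [-0.7, -0.8, -5.4]
opening: 0.0436
finger_force: 50.0
```

Call:
jog_arm(steps="0 0 0 0 0 0 1; 0 0 0 0 0 0 1")

```text
time: 14.95
tcp_pos: [0.4731, 0.2684, 0.0843]
orientation: [-0.382, -3.118, 0.0]
contact_force: [-0.8, 0.4, -4.8]
opening: 0.0436
finger_force: 50.0
```

Call:
jog_arm(steps="0 0 0 0 0 0 1; 0 0 0 0 0 0 1")

```text
time: 15.15
tcp_pos: [0.4732, 0.2684, 0.0845]
orientation: [0.382, 3.118, 0.0]
contact_force: [0.7, 0.4, -4.8]
opening: 0.0435
finger_force: 50.0
```

About −5 N, so roughly 0.5 kg: probably the heavy cell. I put it back.

Call:
jog_arm(steps="0 0 0.02 0 0 0 1; 0 0 0.015 0 0 0 1; 0 0 0.01 0 0 0 1; 0 0 0.004 0 0 0 1; 0 0 0.001 0 0 0 1")

```text
time: 15.65
tcp_pos: [0.4726, 0.2682, 0.0347]
orientation: [-0.381, -3.117, 0.001]
contact_force: [-3.0, -0.7, 4.6]
opening: 0.0437
finger_force: 50.0
```

Call:
jog_arm(steps="0 0 0 0 0 0 1; 0 0 0 0 0 0 1; 0 0 0 0 0 0 1")

```text
time: 15.95
tcp_pos: [0.4737, 0.2686, 0.0348]
orientation: [0.382, 3.117, 0.001]
contact_force: [-0.3, 0.8, -3.2]
opening: 0.0437
finger_force: 50.0
```

Call:
jog_arm(steps="0 0 0.0008 0 0 0 1; 0 0 0 0 0 0 1; 0 0 0 0 0 0 1; 0 0 0 0 0 0 1")

```text
time: 16.35
tcp_pos: [0.4737, 0.2686, 0.0347]
orientation: [0.381, 3.117, 0.001]
contact_force: [-0.8, -0.8, 5.9]
opening: 0.0432
finger_force: 50.0
```

Seated, with positive push. I open, rise and move to the far cell.

Call:
jog_arm(steps="0 0 0 0 0 0 0.45; 0 0 0 0 0 0 0.3; 0 0 0 0 0 0 0.1; 0 0 0 0 0 0 0; 0 0 0 0 0 0 0")

```text
time: 16.85
tcp_pos: [0.4731, 0.2684, 0.0335]
orientation: [-0.382, -3.118, -0.0]
contact_force: [0.7, 0.2, 0.0]
opening: 0.0718
finger_force: 0.0
```

Call:
jog_arm(steps="0 0 0 0 0 0 0; 0 0 0 0 0 0 0; 0 0 0 0 0 0 0; 0 0 -0.03 0 0 0 0; 0 0 -0.04 0 0 0 0")

```text
time: 17.35
tcp_pos: [0.4714, 0.2677, 0.1025]
orientation: [-0.381, -3.113, 0.004]
contact_force: [0.7, -0.0, 0.7]
opening: 0.0872
finger_force: 0.0
```

```bash
python3 - <<'E'
from h import *
plan([.5706,.2443,.135],76,4,0,S([.4736,.2686,.1052],76))
E
```

```text
-0.025 -0 -0.0075 0 0 0 0; -0.025 -0 -0.0075 0 0 0 0; -0.025 -0 -0.0075 0 0 0 0; -0.025 -0 -0.0075 0 0 0 0
```

Call:
jog_arm(steps="0 0 -0.03 0 0 0 0; -0.025 0 0 0 0 0 0; -0.025 0 0 0 0 0 0; -0.025 0 0 0 0 0 0; -0.025 0 0 0 0 0 0")

```text
time: 17.85
tcp_pos: [0.5709, 0.244, 0.1338]
orientation: [0.381, 3.118, 0.0]
contact_force: [0.3, 0.3, -0.5]
opening: 0.0872
finger_force: 0.0
```

Call:
jog_arm(steps="0 0 0 0 0 0 0; 0 0 0 0 0 0 0; 0 0 0 0 0 0 0")

```text
time: 18.15
tcp_pos: [0.5684, 0.2444, 0.1332]
orientation: [-0.381, -3.116, 0.001]
contact_force: [-0.4, -0.5, -0.3]
opening: 0.087
finger_force: 0.0
```

Call:
jog_arm(steps="0 0 0.03 0 0 0 0; 0 0 0.03 0 0 0 0; 0 0 0.025 0 0 0 0; 0 0 0.014 0 0 0 0; 0 0 0 0 0 0 0")

```text
time: 18.65
tcp_pos: [0.5677, 0.2442, 0.0328]
orientation: [-0.38, -3.114, 0.003]
contact_force: [-0.2, -1.0, 0.2]
opening: 0.0872
finger_force: 0.0
```

Call:
jog_arm(steps="0 0 0 0 0 0 1; 0 0 0 0 0 0 1; 0 0 0 0 0 0 1; 0 0 0 0 0 0 1; 0 0 0 0 0 0 1")

```text
time: 19.15
tcp_pos: [0.5705, 0.2443, 0.0353]
orientation: [0.382, 3.117, 0.001]
contact_force: [-0.1, 0.5, -0.2]
opening: 0.0549
finger_force: 0.0
```

Call:
jog_arm(steps="0 0 0 0 0 0 1; 0 0 0 0 0 0 1; 0 0 0 0 0 0 1; 0 0 0 0 0 0 1; 0 0 0 0 0 0 1")

```text
time: 19.65
tcp_pos: [0.5702, 0.2441, 0.0349]
orientation: [0.381, 3.118, -0.001]
contact_force: [-0.6, -1.5, 4.0]
opening: 0.0438
finger_force: 50.0
```

Call:
jog_arm(steps="0 0 -0.01 0 0 0 1; 0 0 -0.02 0 0 0 1; 0 0 -0.02 0 0 0 1; 0 0 0 0 0 0 1; 0 0 0 0 0 0 1")

```text
time: 20.15
tcp_pos: [0.5701, 0.2444, 0.0847]
orientation: [0.382, 3.118, 0.001]
contact_force: [-0.5, 0.2, -1.9]
opening: 0.0435
finger_force: 50.0
```

Call:
jog_arm(steps="0 0 0 0 0 0 1; 0 0 0 0 0 0 1; 0 0 0 0 0 0 1; 0 0 0 0 0 0 1")

```text
time: 20.55
tcp_pos: [0.5698, 0.2442, 0.084]
orientation: [-0.382, -3.117, 0.001]
contact_force: [-0.5, -0.2, -1.8]
opening: 0.0432
finger_force: 50.0
```

Call:
jog_arm(steps="0 0 0 0 0 0 1; 0 0 0 0 0 0 1")

```text
time: 20.75
tcp_pos: [0.5701, 0.2442, 0.0845]
orientation: [-0.382, -3.118, 0.0]
contact_force: [0.4, -1.1, -1.7]
opening: 0.0438
finger_force: 50.0
```

Call:
jog_arm(steps="0 0 0 0 0 0 1; 0 0 0 0 0 0 1")

```text
time: 20.95
tcp_pos: [0.5702, 0.2442, 0.0847]
orientation: [0.382, 3.118, 0.0]
contact_force: [0.4, 0.4, -2.1]
opening: 0.0435
finger_force: 50.0
```

The far cell weighs about 1.9 N against 5.0 N, so the near one is heavier. I put the far cell back.

Call:
jog_arm(steps="0 0 0.02 0 0 0 1; 0 0 0.015 0 0 0 1; 0 0 0.01 0 0 0 1; 0 0 0.004 0 0 0 1; 0 0 0.001 0 0 0 1")

```text
time: 21.45
tcp_pos: [0.5689, 0.244, 0.0349]
orientation: [-0.381, -3.115, 0.002]
contact_force: [-3.7, -0.0, 8.2]
opening: 0.0434
finger_force: 50.0
```

Call:
jog_arm(steps="0 0 0.0008 0 0 0 1; 0 0 0 0 0 0 1; 0 0 0 0 0 0 1; 0 0 0 0 0 0 1")

```text
time: 21.85
tcp_pos: [0.569, 0.244, 0.0349]
orientation: [-0.381, -3.116, 0.002]
contact_force: [-2.3, -0.7, 5.9]
opening: 0.0436
finger_force: 50.0
```

Call:
jog_arm(steps="0 0 0 0 0 0 1")

```text
time: 21.95
tcp_pos: [0.569, 0.244, 0.0349]
orientation: [-0.381, -3.116, 0.002]
contact_force: [-3.3, -0.9, 6.0]
opening: 0.0435
finger_force: 50.0
```

Seated. I release, rise and return to the near cell (the reverse shift).

Call:
jog_arm(steps="0 0 0 0 0 0 0.45; 0 0 0 0 0 0 0.3; 0 0 0 0 0 0 0.1; 0 0 0 0 0 0 0; 0 0 0 0 0 0 0")

```text
time: 22.45
tcp_pos: [0.5704, 0.2443, 0.0338]
orientation: [0.382, 3.118, 0.0]
contact_force: [-0.4, 0.1, -0.5]
opening: 0.0722
finger_force: 0.0
```

Call:
jog_arm(steps="0 0 0 0 0 0 0; 0 0 0 0 0 0 0; 0 0 0 0 0 0 0; 0 0 -0.03 0 0 0 0; 0 0 -0.04 0 0 0 0")

```text
time: 22.95
tcp_pos: [0.5682, 0.2437, 0.1022]
orientation: [-0.381, -3.113, 0.003]
contact_force: [0.3, 0.0, 0.7]
opening: 0.0871
finger_force: 0.0
```

Call:
jog_arm(steps="0 0 -0.03 0 0 0 0; 0.025 0 0 0 0 0 0; 0.025 0 0 0 0 0 0; 0.025 0 0 0 0 0 0; 0.025 0 0 0 0 0 0")

```text
time: 23.45
tcp_pos: [0.4722, 0.2685, 0.134]
orientation: [0.382, 3.118, 0.0]
contact_force: [0.7, 0.4, 0.2]
opening: 0.0872
finger_force: 0.0
```

Call:
jog_arm(steps="0 0 0 0 0 0 0; 0 0 0 0 0 0 0; 0 0 0 0 0 0 0")

```text
time: 23.75
tcp_pos: [0.4749, 0.2684, 0.1341]
orientation: [0.382, 3.116, 0.001]
contact_force: [0.5, -1.0, -0.4]
opening: 0.0871
finger_force: 0.0
```

Call:
jog_arm(steps="0 0 0.03 0 0 0 0; 0 0 0.03 0 0 0 0; 0 0 0.025 0 0 0 0; 0 0 0.014 0 0 0 0; 0 0 0 0 0 0 0")

```text
time: 24.25
tcp_pos: [0.4729, 0.2677, 0.033]
orientation: [-0.383, -3.115, 0.002]
contact_force: [-0.2, 0.0, 0.1]
opening: 0.087
finger_force: 0.0
```

Call:
jog_arm(steps="0 0 0 0 0 0 1; 0 0 0 0 0 0 1; 0 0 0 0 0 0 1; 0 0 0 0 0 0 1; 0 0 0 0 0 0 1")

```text
time: 24.75
tcp_pos: [0.4734, 0.2685, 0.0355]
orientation: [0.381, 3.117, 0.001]
contact_force: [-0.5, -0.6, -0.8]
opening: 0.0548
finger_force: 0.0
```

Call:
jog_arm(steps="0 0 0 0 0 0 1; 0 0 0 0 0 0 1; 0 0 0 0 0 0 1; 0 0 0 0 0 0 1; 0 0 0 0 0 0 1")

```text
time: 25.25
tcp_pos: [0.4732, 0.2686, 0.0351]
orientation: [0.382, 3.118, 0.001]
contact_force: [-0.5, 1.3, 4.4]
opening: 0.0437
finger_force: 50.0
```

```bash
python3 - <<'E'
from h import *
plan([.571,.004,.156],76,9,1,S([.4736,.2686,.156],76))
E
```

```text
-0.0176 -0.0259 0 0 0 0 1; -0.0176 -0.0259 0 0 0 0 1; -0.0176 -0.0259 0 0 0 0 1; -0.0176 -0.0259 0 0 0 0 1; -0.0176 -0.0259 0 0 0 0 1
-0.0176 -0.0259 0 0 0 0 1; -0.0176 -0.0259 0 0 0 0 1; -0.0176 -0.0259 0 0 0 0 1; -0.0176 -0.0259 0 0 0 0 1
```

Call:
jog_arm(steps="0 0 -0.01 0 0 0 1; 0 0 -0.03 0 0 0 1; 0 0 -0.04 0 0 0 1; 0 0 -0.04 0 0 0 1; 0 0 0 0 0 0 1")

```text
time: 25.75
tcp_pos: [0.4763, 0.2693, 0.1596]
orientation: [0.38, 3.109, 0.006]
contact_force: [1.4, 0.8, -3.4]
opening: 0.0436
finger_force: 50.0
```

Call:
jog_arm(steps="-0.0176 -0.0259 0 0 0 0 1; -0.0176 -0.0259 0 0 0 0 1; -0.0176 -0.0259 0 0 0 0 1; -0.0176 -0.0259 0 0 0 0 1; -0.0176 -0.0259 0 0 0 0 1")

```text
time: 26.25
tcp_pos: [0.5258, 0.1201, 0.1532]
orientation: [-0.381, -3.114, 0.002]
contact_force: [0.8, -0.0, -4.2]
opening: 0.0433
finger_force: 50.0
```

Call:
jog_arm(steps="-0.0176 -0.0259 0 0 0 0 1; -0.0176 -0.0259 0 0 0 0 1; -0.0176 -0.0259 0 0 0 0 1; -0.0176 -0.0259 0 0 0 0 1; 0 0 0 0 0 0 1")

```text
time: 26.75
tcp_pos: [0.5718, -0.0003, 0.1534]
orientation: [0.387, 3.117, -0.003]
contact_force: [0.8, 1.3, -5.1]
opening: 0.0436
finger_force: 50.0
```

Call:
jog_arm(steps="0 0 0 0 0 0 1; 0 0 0 0 0 0 1; 0 0 0 0 0 0 1; 0 0 0 0 0 0 1; 0 0 0 0 0 0 1")

```text
time: 27.25
tcp_pos: [0.5704, 0.0047, 0.1549]
orientation: [-0.38, -3.118, -0.0]
contact_force: [0.6, 0.2, -4.2]
opening: 0.0437
finger_force: 50.0
```

Call:
jog_arm(steps="0 0 0.02 0 0 0 1; 0 0 0.02 0 0 0 1; 0 0 0.015 0 0 0 1; 0 0 0.005 0 0 0 1; 0 0 0 0 0 0 1")

```text
time: 27.75
tcp_pos: [0.5702, 0.0042, 0.0943]
orientation: [-0.381, -3.117, -0.0]
contact_force: [-0.7, 0.8, -4.5]
opening: 0.0438
finger_force: 50.0
```

Call:
jog_arm(steps="0 0 0 0 0 0 1; 0 0 0 0 0 0 1; 0 0 0 0 0 0 1; 0 0 0 0 0 0 1; 0 0 0 0 0 0 1")

```text
time: 28.25
tcp_pos: [0.5708, 0.0039, 0.0952]
orientation: [0.382, 3.118, -0.0]
contact_force: [-0.2, -0.7, -5.2]
opening: 0.0432
finger_force: 50.0
```

```bash
python3 - <<'E'
from h import *
np.set_printoptions(precision=4,suppress=True)
o=get_obs();print(o["time"],o["tcp_pos"],o["orientation"],o["opening"],o["contact_force"])
im=read_camera("side");
print([np.array(proj("side",X)) for X in ([.571,.004,.141],[.571,.004,.046])])
save(cv2.resize(im[120:320,150:350],None,fx=3,fy=3),"s3")
E
```

```text
28.25 [0.5708 0.0039 0.0952] [ 0.3816  3.1178 -0.    ] 0.04324954593640681 [-0.2472 -0.6884 -5.1603]
[array([278.4739, 210.4632]), array([279.4179, 250.8789])]
```

View pics/s3.png

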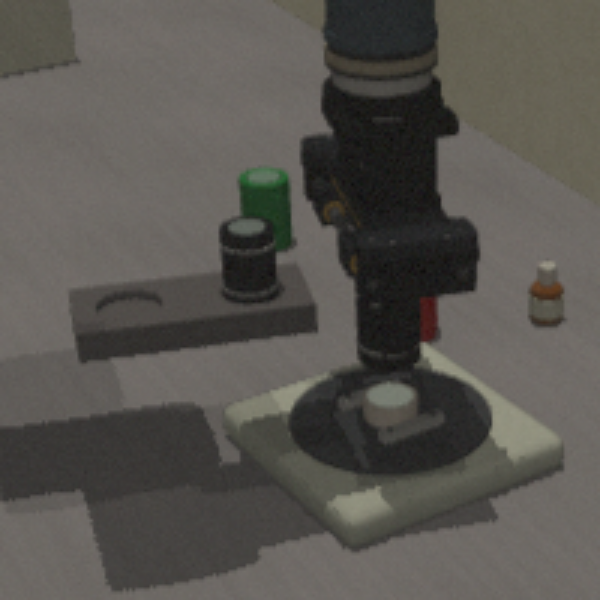

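The heavier cell hangs upright, with its base at crop (390,358), above the dish at (391,400), with a clear gap. The lighter cell stands in the far nest at (248,260). I hand in the job.

```bash
python3 -c "
from plant import *
print(finish_job())"
```

```text
the job is handed in; nothing more can be done
None
```

The job is handed in: the dish is on the window between the stop bars, the near cell proved heavier (about 5 N against 1.9 N for the far one) and is held still about 3 cm above the dish, and the lighter cell stands in the far nest.

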